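# Gauge a ceramic disc and hold its box open

### The job

Measure the ceramic disc lying in the thickness gauge: push the gauge's cap down until the foot rests firmly on the disc, keep it there for a moment, and let it spring back up. A disc thicker than 18 mm belongs in the deep box, a thinner one in the shallow box: lift the lid of that box and finish while still holding it open with the fingers at 60 degrees from shut, ready for a colleague to put the disc in. Leave the discs where they are, the other box shut and everything else on the bench undisturbed.

Things in the scene. Friction and masses are not known exactly. Their poses are not given: they have to be found in the camera images.
- gauge: bench thickness gauge, fixed: grey base plate 130 x 110 x 20 mm, a steel column at the far (+x) side, an arm (top 130 mm above the bench) and a vertical sprung spindle. Origin: on the bench directly under the spindle; x towards the column, z up
- gauge_anvil (a point): point on the flat top of the gauge base, directly under the foot, 20 mm above the bench: the disc to be measured lies here
- gauge_cap (a point): centre of the top face of the round aluminium cap (36 mm diameter, 10 mm high) on top of the gauge's spindle; 186 mm above the bench when up. It is pushed straight down and follows the foot
- foot (a joint): travel of the gauge's foot (20 mm diameter): 0 m up, growing as it is pushed down; the foot's face is 40 mm above the anvil at 0, so a part's thickness is 40 mm minus the travel when the foot rests on it. A spring lifts it back: pushing takes about 2 to 4 N plus what presses on the part
- disc_thick: loose ceramic disc, 40 mm diameter, 26 mm thick, about 125 g; origin: centre of its underside. Lies either on the gauge's anvil or on the steel pedestal
- disc_thin: loose ceramic disc, 40 mm diameter, 12 mm thick, about 60 g; origin: centre of its underside. Lies on the other of the two places
- pedestal: plain round steel pedestal, fixed, 76 mm diameter, 20 mm high, where the disc that is not being measured waits; origin: centre of its underside
- box_deep: the deep specimen box: grey plastic, fixed, 140 x 160 x 80 mm high without its grey-painted metal lid. Origin: centre of its underside; x points from the handle side to the hinge side, y along the hinge, z up. Its hinge line may be turned by up to about 0.35 rad and either box may stand on the left or the right.
- lid_deep (a joint): hinge of the deep box's lid (140 x 160 x 8 mm, about 0.35 kg, falls shut by itself below about 80 degrees): 0 rad shut, growing as it opens upward, 60 degrees = 1.047 rad, stop at 1.9 rad
- lid_deep_handle (a point): middle of the round dark steel bar handle on the deep box's lid: bar 11 mm thick with 60 mm clear between its two end posts, parallel to the hinge, its centre 35 mm above the lid's top face and 30 mm in from the lid's free edge. With the lid shut it is 123 mm above the bench, 110 mm from the hinge line horizontally and 43 mm above it
- lid_deep_hinge (a point): a point on the hinge line of the deep box's lid, in the middle of the box's far upper edge; its axes turn with the lid: y along the hinge, x from handle side to hinge side when shut
- box_shallow: the shallow specimen box: grey plastic, fixed, 140 x 160 x 40 mm high without its grey-painted metal lid. Origin: centre of its underside; x points from the handle side to the hinge side, y along the hinge, z up. Its hinge line may be turned by up to about 0.35 rad and either box may stand on the left or the right.
- lid_shallow (a joint): hinge of the shallow box's lid (140 x 160 x 8 mm, about 0.35 kg, falls shut by itself below about 80 degrees): 0 rad shut, growing as it opens upward, 60 degrees = 1.047 rad, stop at 1.9 rad
- lid_shallow_handle (a point): middle of the round dark steel bar handle on the shallow box's lid: bar 11 mm thick with 60 mm clear between its two end posts, parallel to the hinge, its centre 35 mm above the lid's top face and 30 mm in from the lid's free edge. With the lid shut it is 83 mm above the bench, 110 mm from the hinge line horizontally and 43 mm above it
- lid_shallow_hinge (a point): a point on the hinge line of the shallow box's lid, in the middle of the box's far upper edge; its axes turn with the lid: y along the hinge, x from handle side to hinge side when shut
- tweezers: steel tweezers lying flat, 120 mm long; a bystander, to be left alone. Origin: centre of its underside
- slides: stack of glass microscope slides, 76 x 26 x 6 mm; a bystander, to be left alone. Origin: centre of its underside
- dish: glass dish, 80 mm across, 16 mm high; a bystander, to be left alone. Origin: centre of its underside
- jar: amber jar with black cap, 40 mm diameter, 50 mm high; a bystander, to be left alone. Origin: centre of its underside
- beaker: glass beaker, 60 mm diameter, 80 mm high; a bystander, to be left alone. Origin: centre of its underside
- pen: white marker pen lying, 12 mm thick, 120 mm long; a bystander, to be left alone. Origin: centre of its underside
- vial: glass vial with white cap, 28 mm diameter, 45 mm high; a bystander, to be left alone. Origin: centre of its underside

How it is judged:
By the outcome, as a careful person would: the job done as asked, in the order asked, and still so for the second after the job is handed in, while the arm keeps its last pose, push and grip.
It also fails if it takes over 43 s, if anything falls off the work surface, if the arm or the gripper's body presses on something with over 40 N, if the wrist force passes 120 N, or if a joint passes its speed limit or range.

### The arm

A 6-joint arm with a two-finger parallel gripper is mounted at the origin on the work surface. World frame = base frame: x ahead of the robot, y to its left, z up, the work surface at z = 0. Lengths are in mm, angles in rad, forces in N, time in s.
With the tool pointing down it reaches from about 425 to 925 mm from the base axis. Payload 12.5 kg.
Tool frame: the origin (TCP) lies between the finger pads; the fingertips stand env.tip_reach ahead of it and the grasp point (between the pads) lies 8 mm behind it (env.tip_reach is the distance from the TCP to the fingertips, in mm); z points along the fingers, y is the line along which they close (so a half turn about z gives the same grasp; the last joint's range is limited). The gripper opens to 85 mm and grips with 20 to 120 N. Pads are 22 mm wide; open, the fingers measure 114 mm over their backs; the gripper's body (76 mm by 85 mm) begins 54 mm behind the grasp point. The pads swing forward as they close: fully open they stand 13 mm farther back than shut.
Start: joints at [0.997, 0.491, 1.559, -0, 1.092, -0.106], TCP at [281.813, 557.875, 242.327] pointing down, gripper open.
Joint ranges: [-3.1, 3.1], [-0.84, 2.19], [0.05, 2.79], [-1.13, 4.28], [0.06, 2.93], [-2.69, 2.69]. Speed limits (rad/s): [2.22, 2.22, 2.79, 3.14, 3.14, 3.14].

### API

Orientations are given as a rotation vector (axis times angle).
In Python, from rig import env gives the robot as it stands.
- The arm moves only by the shell command python3 -m pendant 'ROWS' [FORCE]. ROWS is JSON, a list that holds one entry, the list of rows, each a list of 7 numbers: the shift along the tool's x, y, z each as a share of 40 mm, from -1 to 1, then the turn, a rotation vector about the tool's x, y, z each as a share of 0.15 rad, from -1 to 1, then the opening, from 0 (shut) to 1 (fully open). In form: [[[tx, ty, tz, rx, ry, rz, jaw], ...]]. A call has 1 to 20 rows; each row shifts and turns the commanded pose from where the row before left it, along the tool's axes as they then stand; what a row does not reach is not made up. A row lasts 1/8 s, in which the tool goes at most 62.5 mm and 10.7 degrees, less where a joint would pass 70% of its speed; a pose out of reach is approached as far as the arm can. A call with a number of a shift or a turn outside -1 to 1 is refused whole. A call with a gripper value outside its range is refused whole. The fingers move at their own pace and stop on an object; FORCE is the grip in N (left out, the last holds). Time passes only in rows, so rows that do not move let the fingers close. It gives the time, the measured TCP pose, the force, the opening and the grip force at its end, in the units of the state.
- env.get_obs(): the state, without advancing time (a new reading comes with each control period).
- env.read_camera(name): name is "scene" or "top"; returns a dict with "frame" (400x640x3 uint8, blue, green, red), "fx", "fy", "cx", "cy" (pixels), "distortion" ([k1, k2, p1, p2, k3] as OpenCV has them; the pictures are not rectified), "pose" (4x4, takes a point from camera to world coordinates). Camera axes: x right, y down, z forward; pixel columns grow to the right and rows downward; lengths in mm; the calibration is good to about 2 mm. A picture is of the moment at which its call begins. There is no depth.
- env.hand_in(): hands the job in; it is judged then, once.
The state is a dict: "t": time; "qpos": joint angles; "joint_vel": joint speeds; "effort": joint torques, N m; "eef_pos": TCP position; "ee_rot": TCP orientation; "contact_force": force on the tool from outside, world axes, zero at the start; "ft_torque": the same for the moment, N m; "opening": finger opening in mm; "gripper_force": force on a finger pad.
Only numpy, scipy, OpenCV 4.12 (cv2) and the standard library are available. Lean on these libraries where they do the work, as an engineer would, in place of code of your own. Each camera call takes 0.05 s, during which the arm holds its last target. There are 200 camera calls.

## Working session

There is one attempt and no reset: what is moved stays moved. The work goes in short steps, Python scripts to look and compute and a shell command to move; the robot and the scene stay as the last step left them, time stands still between calls to the robot, and variables do not carry over. Pictures are saved under pics/ and viewed, at most 10 in all, crops included, and the job is handed in when it is done.

```bash
ls; mkdir -p pics; python3 - <<'E'
from rig import env
import cv2
print(env.tip_reach, env.get_obs())
for n in("scene","top"):
    c=env.read_camera(n); cv2.imwrite(f"pics/{n}0.png",c["frame"])
    print(n,{k:(v.tolist() if hasattr(v,'tolist') else v) for k,v in c.items() if k!="frame"})
E
```

```text
pics
11.0 {'t': 0.0, 'qpos': array([ 9.97399116e-01,  4.91578983e-01,  1.55944724e+00,  1.06173168e-05,
        1.09168405e+00, -1.05596142e-01]), 'joint_vel': array([ 1.58830984e-03, -5.02180601e-04, -2.26343925e-03,  1.17738150e-05,
        1.03693884e-03,  3.51680266e-04]), 'effort': array([ 9.14660886e-04, -6.18453670e+01, -2.61588264e+01,  5.75182935e-05,
        4.12754773e-03,  4.97421308e-05]), 'eef_pos': array([281.69034311, 557.68849901, 241.71642272]), 'ee_rot': array([-7.28057302e-01, -3.05567343e+00,  1.65021493e-03]), 'contact_force': array([3.19335565e-02, 7.81087819e-05, 4.66314937e-01]), 'ft_torque': array([-0.03031574,  0.00221769,  0.03602638]), 'gripper_force': 0.0, 'opening': 85.31272033715217}
scene {'fx': 418.89977364339927, 'fy': 418.89977364339927, 'cx': 315.6821079031214, 'cy': 194.26511334877534, 'distortion': [0.03476707176943529, 0.0, 0.0, 0.0, 0.0], 'pose': [[0.7873130883856423, 0.4031252970484071, -0.46650626548450036, 1119.6310697967563], [0.6164174145329401, -0.49876990100266244, 0.6093095739558995, -729.5184663344227], [0.01294881914258434, -0.7672799884875322, -0.6411815244916097, 899.5005313518308], [0.0, 0.0, 0.0, 1.0]]}
top {'fx': 518.4827000490394, 'fy': 518.4827000490394, 'cx': 327.66318663616784, 'cy': 203.3294416317131, 'distortion': [-0.04044899684130102, 0.0, 0.0, 0.0, 0.0], 'pose': [[-0.006686428230795166, -0.9870735745546821, 0.16012823015744904, 371.9190616279589], [-0.9999763070673902, 0.006862140573692941, 0.0005443625735727508, 19.835525017486216], [-0.0016361483365073162, -0.1601207964088033, -0.987096071097455, 1311.7122923546212], [0.0, 0.0, 0.0, 1.0]]}
```

View pics/scene0.png

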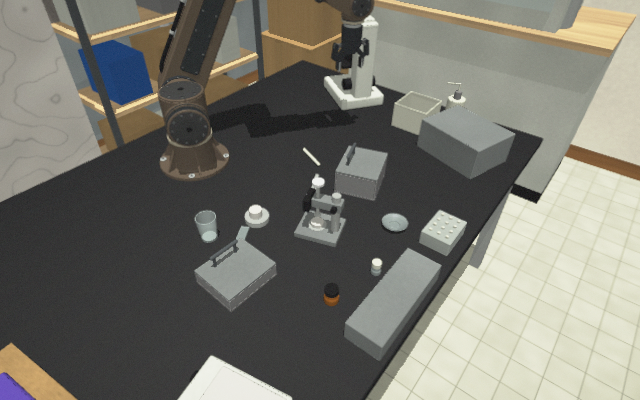

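View pics/top0.png

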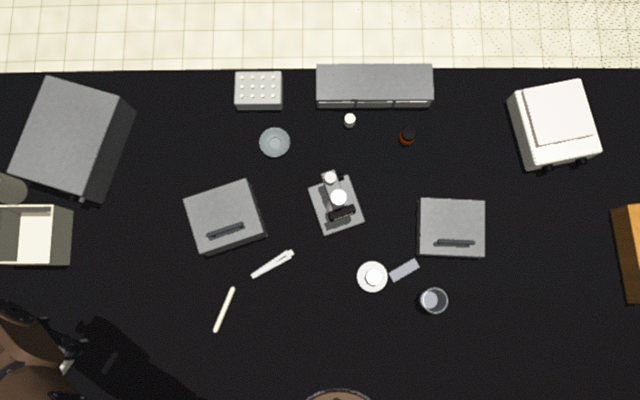

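The scene view shows the gauge near (320,215), the pedestal and its disc at (257,215), the shallow-looking box at (235,272) and the deep-looking box at (362,172). In the top view the gauge is at (336,200), the pedestal at (373,277), and the boxes at (225,217) and (452,228). Next I enlarge these.

```bash
python3 - <<'E'
import cv2,numpy as np
s=cv2.imread("pics/scene0.png");t=cv2.imread("pics/top0.png")
def crop(im,x,y,w,h,k): return cv2.resize(im[y:y+h,x:x+w],None,fx=k,fy=k,interpolation=cv2.INTER_CUBIC)
a=np.hstack([crop(s,280,165,80,85,5),crop(t,300,160,80,85,5)])
cv2.imwrite("pics/g.png",a)
b=np.vstack([np.hstack([crop(s,190,225,100,85,4),crop(s,320,135,100,85,4)]),np.hstack([crop(t,405,185,100,65,4),crop(t,175,170,100,65,4)][:2]) if 0 else np.hstack([crop(t,405,185,100,65,4),crop(t,175,190,100,65,4)])])
cv2.imwrite("pics/b.png",b);print(a.shape,b.shape)
E
```

```text
(425, 800, 3) (600, 800, 3)
```

View pics/g.png

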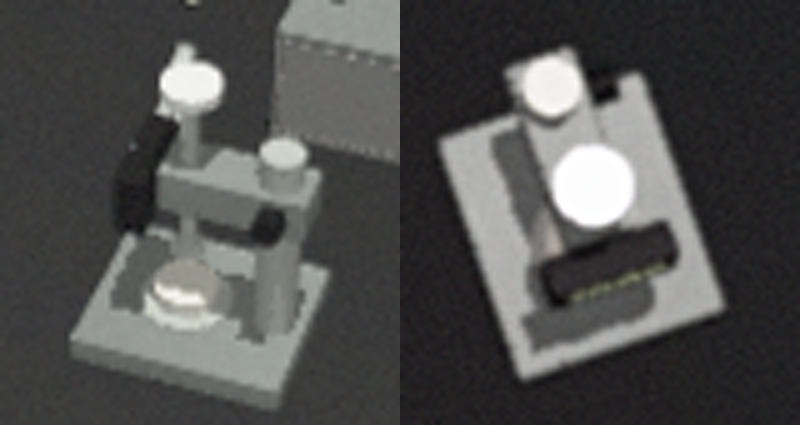

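View pics/b.png

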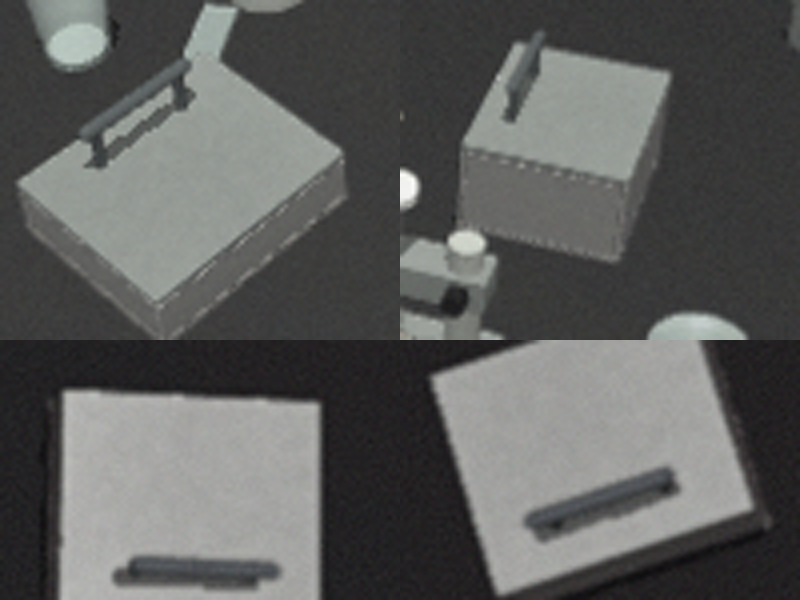

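The enlarged crops give these pixel positions:

| Item | Scene view | Top view |
|---|---|---|
| Gauge cap, centre of top | (318.6,180.6) | (338.6,197.2) |
| Column top | (336.7,195.6) | (330.4,177.4) |
| Shallow handle ends | (211.3,258.3), (236.5,241.5) | (438.2,241.7), (474.5,243) |
| Deep handle ends | (355,144.5), (348.5,156.5) | (242.8,223), (207.5,235.5) |

A black dial sits in front of the arm.

```bash
cat > h.py <<'E'
from rig import env
import cv2,numpy as np
from scipy.spatial.transform import Rotation as R
_c={}
def cam(n):
    if n not in _c:_c[n]=env.read_camera(n)
    return _c[n]
def ray(n,p):
    c=cam(n);K=np.array([[c["fx"],0,c["cx"]],[0,c["fy"],c["cy"]],[0,0,1]])
    u=cv2.undistortPoints(np.array([[p]],float),K,np.array(c["distortion"]))[0,0]
    T=np.array(c["pose"]);d=T[:3,:3]@np.r_[u,1];return T[:3,3],d/np.linalg.norm(d)
def tri(ps,pt):
    o1,d1=ray("scene",ps);o2,d2=ray("top",pt)
    s=np.linalg.lstsq(np.c_[d1,-d2],o2-o1,rcond=None)[0]
    a,b=o1+s[0]*d1,o2+s[1]*d2;return (a+b)/2,np.linalg.norm(a-b)
def atz(n,p,z):
    o,d=ray(n,p);return o+d*(z-o[2])/d[2]
E
python3 - <<'E'
from h import *
np.set_printoptions(precision=1,suppress=True)
P={"cap":((318.6,180.6),(338.6,197.2)),"col":((336.7,195.6),(330.4,177.4)),
"shL":((211.3,258.3),(474.5,243)),"shL'":((211.3,258.3),(438.2,241.7)),
"shR'":((236.5,241.5),(474.5,243)),"shR":((236.5,241.5),(438.2,241.7)),
"dp1":((355,144.5),(207.5,235.5)),"dp2":((348.5,156.5),(242.8,223)),}
for k,v in P.items(): print(k,*tri(*v))
print("cap@186",atz("scene",P["cap"][0],186),atz("top",P["cap"][1],186))
# gauge base corners top view (z=20) near-left, near-right, far-right, far-left
for p in((325,236),(364.5,221),(348,174.6),(308,187.8)): print("base",atz("top",p,20))
for n,z,ps in(("shallow",83,P["shL"][1:]+P["shR"][1:]),("deep",123,P["dp1"][1:]+P["dp2"][1:])):
    print(n,[atz("top",p,z) for p in ps])
for p in((420.5,198),(485.2,200.6)): print("sh far corners z48",atz("top",p,48))
for p in((183.2,199.5),(299-50,180)): print("dp far",atz("top",p,88))
E
```

```text
cap [569.6  -2.3 186.6] 4.251995996043661
col [621.8  14.8 149. ] 2.9066521757050805
shL [ 475.  -325.    85.4] 6.062846725176986
shL' [ 461.6 -276.3   36.9] 62.89408819043906
shR' [ 492.6 -290.   131. ] 66.90846661025776
shR [ 478.7 -240.6   80.2] 4.114458725471133
dp1 [493.2 299.9 120.3] 3.6482496730568115
dp2 [521.6 218.  127.4] 5.306297136387695
cap@186 [570.5  -0.  186. ] [568.1  -3.7 186. ]
base [498.8  27.8  20. ]
base [535.9 -71.6  20. ]
base [655.2 -31.7  20. ]
base [621.7  70.2  20. ]
shallow [array([ 473.2, -328.1,   83. ]), array([ 477. , -241.5,   83. ])]
deep [array([491.5, 298. , 123. ]), array([520.1, 217. , 123. ])]
sh far corners z48 [ 588.7 -209.4   48. ]
sh far corners z48 [ 581.1 -370.1   48. ]
dp far [582.2 367.5  88. ]
dp far [628.7 209.8  88. ]
```

The heights check out (cap 186.6, handles about 83 and 124 mm). Next I work out the first move to above the cap.

```bash
cat >> h.py <<'E'
def to(pos,Rt=None,f=None):
    o=env.get_obs();R0=R.from_rotvec(o["ee_rot"]);M=R0.as_matrix()
    d=M.T@(np.array(pos)-o["eef_pos"])/40
    r=np.zeros(3) if Rt is None else (R0.inv()*Rt).as_rotvec()/0.15
    print("pos",o["eef_pos"].round(1),"shift(x40mm)",d.round(2),"turn(x.15)",r.round(2),"q",o["qpos"].round(2),"t",round(o["t"],2),"F",o["contact_force"].round(1),"open",round(o["opening"],1))
def down(yaw_y):  # tool down, tool y at world angle yaw_y
    y=np.array([np.cos(yaw_y),np.sin(yaw_y),0]);z=np.array([0,0,-1.]);return R.from_matrix(np.c_[np.cross(y,z),y,z])
E
python3 - <<'E'
from h import *
print(R.from_rotvec(env.get_obs()["ee_rot"]).as_matrix().round(3))
for yw in(-0.044,-0.044+np.pi,.338,.338+np.pi): to([569.3,-2,225],down(yw))
E
```

```text
[[-0.893  0.451 -0.   ]
 [ 0.451  0.893 -0.001]
 [ 0.    -0.001 -1.   ]]
pos [281.7 557.8 242. ] shift(x40mm) [-12.73  -9.25   0.43] turn(x.15) [-0.    0.    7.65] q [ 1.    0.49  1.56 -0.    1.09 -0.11] t 0.2 F [-0.2 -1.2  0.4] open 85.3
pos [281.7 557.8 242. ] shift(x40mm) [-12.73  -9.25   0.43] turn(x.15) [ -0.   -0.  -13.3] q [ 1.    0.49  1.56 -0.    1.09 -0.11] t 0.2 F [-0.2 -1.2  0.4] open 85.3
pos [281.7 557.8 242. ] shift(x40mm) [-12.73  -9.25   0.43] turn(x.15) [-0.   0.   5.1] q [ 1.    0.49  1.56 -0.    1.09 -0.11] t 0.2 F [-0.2 -1.2  0.4] open 85.3
pos [281.7 557.8 242. ] shift(x40mm) [-12.73  -9.25   0.43] turn(x.15) [-0.000e+00 -1.000e-02 -1.584e+01] q [ 1.    0.49  1.56 -0.    1.09 -0.11] t 0.2 F [-0.2 -1.2  0.4] open 85.3
```

```bash
python3 -m pendant '[[[-0.8,-0.58,0.03,0,0,0,0],[-0.8,-0.58,0.03,0,0,0,0],[-0.8,-0.58,0.03,0,0,0,0],[-0.8,-0.58,0.03,0,0,0,0],[-0.8,-0.58,0.03,0,0,0,0],[-0.8,-0.58,0.03,0,0,0,0],[-0.8,-0.58,0.03,0,0,0,0],[-0.8,-0.58,0.03,0,0,0,0],[-0.8,-0.58,0.03,0,0,0,0],[-0.8,-0.58,0.03,0,0,0,0],[-0.8,-0.58,0.03,0,0,0,0],[-0.8,-0.58,0.03,0,0,0,0],[-0.8,-0.58,0.03,0,0,0,0],[-0.8,-0.58,0.03,0,0,0,0],[-0.8,-0.58,0.02,0,0,0,0],[-0.8,-0.58,0,0,0,0,0],[0,0,0,0,0,0,0],[0,0,0,0,0,0,0]]]' 30; python3 - <<'E'
from h import *
to([569.3,-2,205])
s=cam("scene")["frame"];t=cam("top")["frame"]
f=lambda im,x,y,w,h:cv2.resize(im[y:y+h,x:x+w],None,fx=5,fy=5,interpolation=cv2.INTER_CUBIC)
cv2.imwrite("pics/g2.png",np.hstack([f(s,280,140,80,110),f(t,300,150,80,110)]))
E
```

```text
t: 2.45
eef_pos: [571.0, -4.0, 224.5]
ee_rot: [-0.728, -3.055, -0.0]
contact_force: [-0.6, -0.4, 0.0]
opening: 0.4
gripper_force: 0.0
pos [571.   -4.  224.5] shift(x40mm) [0.06 0.03 0.49] turn(x.15) [0. 0. 0.] q [-0.12  0.43  1.71  0.    0.99 -1.23] t 2.45 F [-0.6 -0.4  0. ] open 0.4
```

View pics/g2.png

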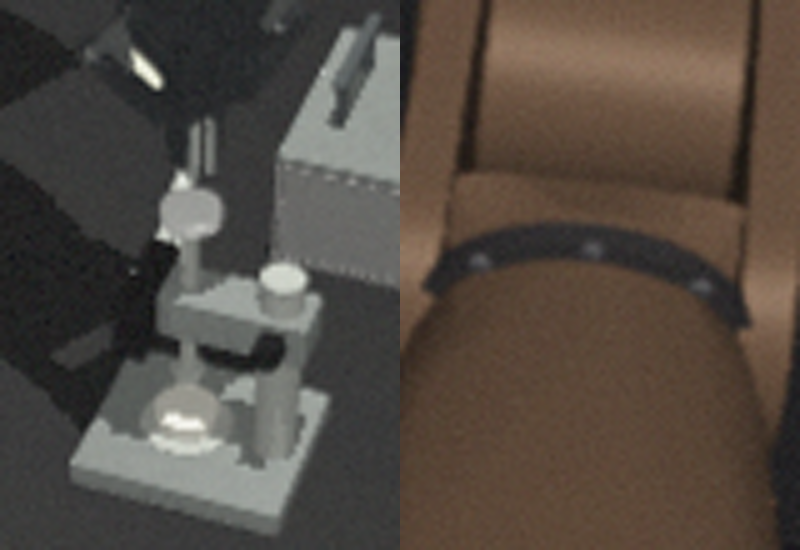

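The closed fingertips are at about (320.6,175) in the scene view, just above and over the cap centre at (318.6,181). I lower them onto it.

```bash
python3 -m pendant '[[[0.03,0.03,0.2,0,0,0,0],[0.03,0.03,0.2,0,0,0,0],[0,0,0.2,0,0,0,0],[0,0,0.1,0,0,0,0],[0,0,0.1,0,0,0,0],[0,0,0,0,0,0,0]]]'; python3 -m pendant '[[[0,0,0.1,0,0,0,0],[0,0,0,0,0,0,0]]]';  python3 -m pendant '[[[0,0,0.1,0,0,0,0],[0,0,0,0,0,0,0]]]'
```

```text
t: 3.3
eef_pos: [570.3, -1.1, 192.6]
ee_rot: [-0.728, -3.056, -0.0]
contact_force: [-2.1, 1.3, 1.9]
opening: -0.3
gripper_force: 1.0
t: 3.55
eef_pos: [570.5, -1.1, 188.6]
ee_rot: [0.728, 3.056, 0.0]
contact_force: [0.1, 0.2, 2.4]
opening: 0.3
gripper_force: 1.1
t: 3.8
eef_pos: [570.5, -1.1, 184.5]
ee_rot: [0.728, 3.056, 0.0]
contact_force: [-0.6, -0.3, 2.4]
opening: 0.2
gripper_force: 1.2
```

Contact with the spring at about 2.4 N. A thick disc should stop the foot near TCP z = 183, a thin one near 169.

```bash
python3 -m pendant '[[[0,0,0.06,0,0,0,0],[0,0,0,0,0,0,0]]]'; python3 -m pendant '[[[0,0,0.05,0,0,0,0],[0,0,0,0,0,0,0]]]';  python3 -m pendant '[[[0,0,0.05,0,0,0,0],[0,0,0,0,0,0,0]]]'
```

```text
t: 4.05
eef_pos: [570.5, -1.1, 182.2]
ee_rot: [0.728, 3.056, 0.0]
contact_force: [0.7, -0.7, 2.4]
opening: -0.2
gripper_force: 1.3
t: 4.3
eef_pos: [570.5, -1.1, 180.2]
ee_rot: [0.728, 3.056, 0.0]
contact_force: [0.9, -0.6, 2.8]
opening: -0.2
gripper_force: 1.4
t: 4.55
eef_pos: [570.5, -1.1, 178.2]
ee_rot: [0.728, 3.056, 0.0]
contact_force: [2.3, -0.0, 2.3]
opening: -0.3
gripper_force: 1.4
```

```bash
python3 -m pendant '[[[0,0,0.08,0,0,0,0],[0,0,0.05,0,0,0,0],[0,0,0,0,0,0,0]]]'; python3 -m pendant '[[[0,0,0.05,0,0,0,0],[0,0,0,0,0,0,0]]]';  python3 -m pendant '[[[0,0,0.05,0,0,0,0],[0,0,0,0,0,0,0]]]'
```

```text
t: 4.92
eef_pos: [570.4, -1.1, 172.9]
ee_rot: [0.728, 3.056, 0.0]
contact_force: [2.5, -1.1, 3.1]
opening: -0.4
gripper_force: 1.6
t: 5.18
eef_pos: [570.4, -1.1, 171.0]
ee_rot: [0.728, 3.056, 0.0]
contact_force: [1.0, -1.1, 3.9]
opening: 0.0
gripper_force: 1.6
t: 5.42
eef_pos: [570.4, -1.1, 169.1]
ee_rot: [0.728, 3.056, 0.0]
contact_force: [2.2, 0.2, 3.8]
opening: -0.1
gripper_force: 1.7
```

```bash
python3 -m pendant '[[[0,0,0.03,0,0,0,0],[0,0,0,0,0,0,0]]]'
```

```text
t: 5.68
eef_pos: [570.5, -1.1, 169.0]
ee_rot: [0.728, 3.055, 0.0]
contact_force: [-1.1, -0.2, 15.2]
opening: -0.1
gripper_force: 7.7
```

The foot stopped at TCP z = 169.0 with the force jumping to 15 N. That is 28 mm of travel, so the disc is about 12 mm thick and the shallow box is the one to open. I hold for a moment, then let go slowly.

```bash
python3 -m pendant '[[[0,0,0.01,0,0,0,0],[0,0,0,0,0,0,0],[0,0,0,0,0,0,0],[0,0,0,0,0,0,0],[0,0,0,0,0,0,0],[0,0,0,0,0,0,0],[0,0,0,0,0,0,0],[0,0,0,0,0,0,0],[0,0,0,0,0,0,0],[0,0,0,0,0,0,0],[0,0,0,0,0,0,0]]]'; python3 -m pendant '[[[0,0,-0.1,0,0,0,0],[0,0,-0.2,0,0,0,0],[0,0,-0.2,0,0,0,0],[0,0,-0.2,0,0,0,0],[0,0,-0.2,0,0,0,0],[0,0,-0.3,0,0,0,0],[0,0,-0.4,0,0,0,0],[0,0,0,0,0,0,0]]]';python3 - <<'E'
from h import *
for yw in(-0.044,-0.044+np.pi): to([475.5,-283,180],down(yw))
E
```

```text
t: 7.05
eef_pos: [570.5, -1.1, 169.0]
ee_rot: [0.728, 3.055, 0.0]
contact_force: [-2.5, -0.8, 18.6]
opening: -0.0
gripper_force: 9.5
t: 8.05
eef_pos: [570.8, -1.1, 233.0]
ee_rot: [0.727, 3.054, 0.001]
contact_force: [0.4, -0.1, -0.2]
opening: -0.2
gripper_force: 0.0
pos [570.8  -1.1 233. ] shift(x40mm) [-1.05 -7.37  1.32] turn(x.15) [0.01 0.01 7.65] q [-0.12  0.42  1.71  0.    1.01 -1.22] t 8.05 F [ 0.4 -0.1 -0.2] open -0.2
pos [570.8  -1.1 233. ] shift(x40mm) [-1.05 -7.37  1.32] turn(x.15) [-1.00e-02  2.00e-02 -1.33e+01] q [-0.12  0.42  1.71  0.    1.01 -1.22] t 8.05 F [ 0.4 -0.1 -0.2] open -0.2
```

```bash
python3 -m pendant '[[[-0.1,-0.74,0,0,0,0,0.6],[-0.1,-0.74,0,0,0,0,0.6],[-0.1,-0.74,0,0,0,0,0.6],[-0.1,-0.74,0,0,0,0,0.6],[-0.1,-0.74,0,0,0,0,0.6],[-0.1,-0.74,0,0,0,0,0.6],[-0.1,-0.74,0,0,0,0,0.6],[-0.1,-0.74,0,0,0,0,0.6],[-0.1,-0.74,0,0,0,0,0.6],[-0.1,-0.74,0,0,0,0,0.6],[0,0,0,0,0,0.95,0.6],[0,0,0,0,0,0.95,0.6],[0,0,0,0,0,0.95,0.6],[0,0,0,0,0,0.95,0.6],[0,0,0,0,0,0.95,0.6],[0,0,0,0,0,0.95,0.6],[0,0,0,0,0,0.95,0.6],[0,0,0,0,0,0.95,0.6],[0,0,0,0,0,0,0.6]]]'; python3 - <<'E'
from h import *
to([476,-283.5,130],down(-0.045));to([476,-283.5,75],down(-0.045))
s=cam("scene")["frame"];t=cam("top")["frame"]
f=lambda im,x,y,w,h,k:cv2.resize(im[y:y+h,x:x+w],None,fx=k,fy=k,interpolation=cv2.INTER_CUBIC)
cv2.imwrite("pics/g3.png",np.hstack([f(s,180,180,100,130,4),f(t,400,170,100,130,4)]))
E
```

```text
t: 10.42
eef_pos: [472.5, -283.2, 231.2]
ee_rot: [-2.261, -2.181, -0.0]
contact_force: [1.1, -0.8, -0.2]
opening: 50.8
gripper_force: 0.0
pos [ 472.5 -283.2  231.2] shift(x40mm) [-0.    0.09  2.53] turn(x.15) [-0.   -0.    0.06] q [-0.66  0.4   1.76  0.    0.99 -0.62] t 10.43 F [ 1.1 -0.8 -0.2] open 50.8
pos [ 472.5 -283.2  231.2] shift(x40mm) [-0.    0.09  3.91] turn(x.15) [-0.   -0.    0.06] q [-0.66  0.4   1.76  0.    0.99 -0.62] t 10.43 F [ 1.1 -0.8 -0.2] open 50.8
```

View pics/g3.png

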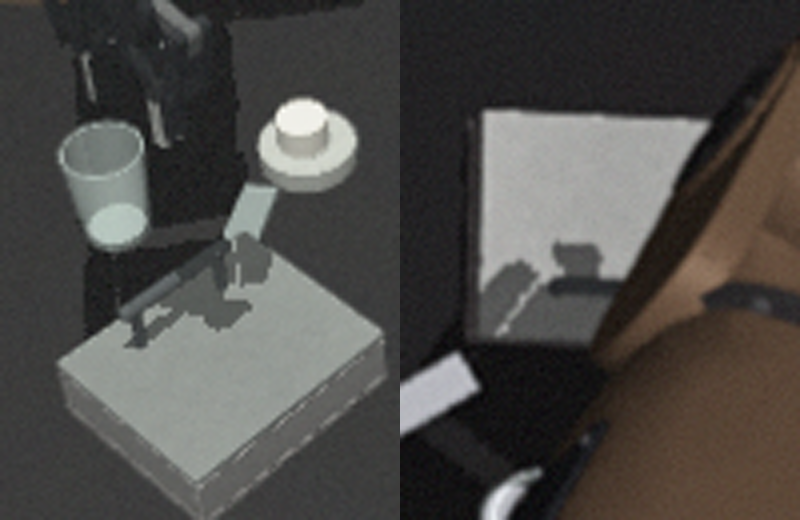

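The picture shows the fingers above the shallow box, one on each side of the bar (pads near (90,80) and (158,130) in the crop). The thick disc is on the pedestal, which agrees with the measurement. I descend and close partway.

```bash
python3 -m pendant '[[[0,0.09,0.5,0,0,0.06,0.6],[0,0,0.5,0,0,0,0.6],[0,0,0.5,0,0,0,0.6],[0,0,0.5,0,0,0,0.6],[0,0,0.5,0,0,0,0.6],[0,0,0.5,0,0,0,0.6],[0,0,0.4,0,0,0,0.6],[0,0,0.3,0,0,0,0.6],[0,0,0.2,0,0,0,0.6],[0,0,0,0,0,0,0.6]]]';python3 -m pendant '[[[0,0,0,0,0,0,0.25],[0,0,0,0,0,0,0.25],[0,0,0,0,0,0,0.25],[0,0,0,0,0,0,0.25]]]' 30;python3 - <<'E'
from h import *
to([476,-283.5,75],down(-0.045))
s=cam("scene")["frame"]
f=lambda im,x,y,w,h,k:cv2.resize(im[y:y+h,x:x+w],None,fx=k,fy=k,interpolation=cv2.INTER_CUBIC)
cv2.imwrite("pics/g4.png",f(s,180,210,100,80,7))
E
```

```text
t: 11.78
eef_pos: [476.1, -283.4, 75.1]
ee_rot: [-2.271, -2.17, -0.0]
contact_force: [-0.1, 0.7, -0.4]
opening: 51.0
gripper_force: 0.0
t: 12.28
eef_pos: [476.2, -283.5, 75.6]
ee_rot: [2.272, 2.17, 0.0]
contact_force: [1.0, 0.1, -0.0]
opening: 21.0
gripper_force: 0.0
pos [ 476.2 -283.5   75.6] shift(x40mm) [-0.   -0.01  0.02] turn(x.15) [ 0.    0.   -0.01] q [-0.66  0.62  1.89  0.    0.64 -0.61] t 12.28 F [ 1.   0.1 -0. ] open 21.0
```

View pics/g4.png

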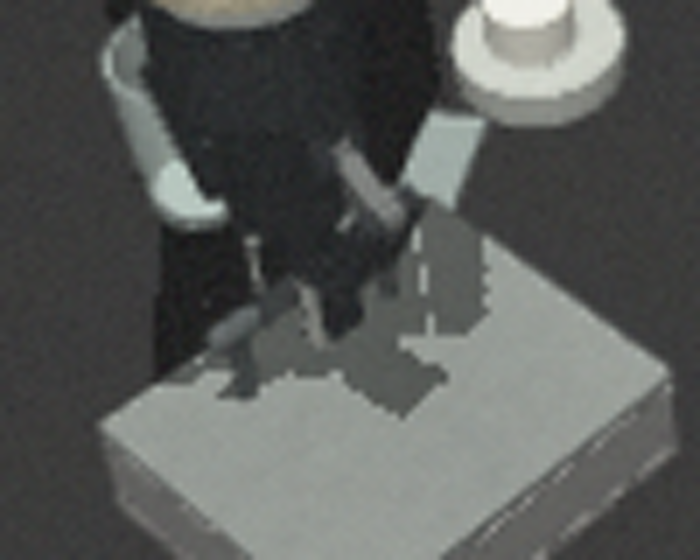

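The fingers straddle the bar (left bar end near (230,330) in the crop, pads at about (255,270) and (315,310)) with no contact force. I close.

```bash
python3 -m pendant '[[[0,0,0,0,0,0,0.12],[0,0,0,0,0,0,0.05],[0,0,0,0,0,0,0],[0,0,0,0,0,0,0],[0,0,0,0,0,0,0]]]' 30;python3 - <<'E'
from h import *
o=env.get_obs();p0=o["eef_pos"];R0=R.from_rotvec(o["ee_rot"]);M=R0.as_matrix()
print(p0,o["contact_force"],o["opening"],M.round(3))
# path: grasp point = tcp-8z ; handle arc about hinge, tool tilt = k*theta
bx=np.array([np.cos(-.045),np.sin(-.045),0]);by=np.array([-bx[1],bx[0],0]);z=np.array([0,0,1.])
g0=p0-8*M[:,2];n=12;k=0.7
prevp,prevR=p0,R0
for i in range(1,n+1):
    th=np.deg2rad(60)*i/n
    g=g0+bx*(110-110*np.cos(th)+43*np.sin(th))+z*(110*np.sin(th)+43*np.cos(th)-43)
    Rt=R.from_rotvec(by*k*th)*R0
    p=g+8*Rt.as_matrix()[:,2]
    d=prevR.as_matrix().T@(p-prevp)/40;r=(prevR.inv()*Rt).as_rotvec()/.15
    print(i,p.round(1),d.round(2),r.round(2));prevp,prevR=p,Rt
E
```

```text
t: 12.95
eef_pos: [476.5, -283.5, 75.6]
ee_rot: [2.272, 2.169, 0.0]
contact_force: [4.7, 1.7, 1.3]
opening: 9.8
gripper_force: 29.2
[ 476.45006808 -283.46524906   75.58104792] [4.7353416  1.72259694 1.28808593] 9.814190373777295 [[ 0.046  0.999  0.001]
 [ 0.999 -0.046 -0.   ]
 [-0.     0.001 -1.   ]]
1 [ 480.1 -283.6   85. ] [ 0.    0.09 -0.24] [ 0.41 -0.   -0.  ]
2 [ 484.6 -283.8   94.1] [ 0.    0.1  -0.23] [ 0.41 -0.   -0.  ]
3 [ 489.9 -284.1  102.7] [ 0.    0.1  -0.23] [ 0.41 -0.   -0.  ]
4 [ 495.8 -284.3  110.8] [ 0.    0.11 -0.23] [ 0.41 -0.   -0.  ]
5 [ 502.5 -284.6  118.4] [ 0.    0.12 -0.22] [ 0.41 -0.   -0.  ]
6 [ 509.8 -285.   125.3] [ 0.    0.12 -0.22] [ 0.41 -0.   -0.  ]
7 [ 517.6 -285.3  131.6] [ 0.    0.13 -0.22] [ 0.41 -0.   -0.  ]
8 [ 526.  -285.7  137.2] [ 0.    0.13 -0.21] [ 0.41 -0.   -0.  ]
9 [ 534.8 -286.1  141.9] [ 0.    0.14 -0.21] [ 0.41 -0.   -0.  ]
10 [ 544.  -286.5  145.9] [ 0.    0.14 -0.21] [ 0.41 -0.   -0.  ]
11 [ 553.5 -286.9  149.1] [ 0.    0.15 -0.2 ] [ 0.41 -0.   -0.  ]
12 [ 563.2 -287.4  151.4] [ 0.    0.15 -0.2 ] [ 0.41 -0.   -0.  ]
```

```bash
python3 -m pendant '[[[0,0.09,-0.24,0.41,0,0,0],[0,0.1,-0.23,0.41,0,0,0],[0,0.1,-0.23,0.41,0,0,0],[0,0,0,0,0,0,0]]]';python3 -m pendant '[[[0,0.11,-0.23,0.41,0,0,0],[0,0.12,-0.22,0.41,0,0,0],[0,0.12,-0.22,0.41,0,0,0],[0,0,0,0,0,0,0]]]'
```

```text
t: 13.45
eef_pos: [489.4, -284.2, 102.2]
ee_rot: [-2.17, -2.074, 0.193]
contact_force: [0.3, -3.5, -4.8]
opening: 10.0
gripper_force: 30.0
t: 13.95
eef_pos: [508.6, -285.2, 124.8]
ee_rot: [-2.061, -1.97, 0.369]
contact_force: [-5.2, -2.7, 0.5]
opening: 9.6
gripper_force: 30.6
```

Small forces, on path. I continue with the rest.

```bash
python3 -m pendant '[[[0,0.13,-0.22,0.41,0,0,0],[0,0.13,-0.21,0.41,0,0,0],[0,0.14,-0.21,0.41,0,0,0],[0,0,0,0,0,0,0]]]';python3 -m pendant '[[[0,0.14,-0.21,0.41,0,0,0],[0,0.15,-0.2,0.41,0,0,0],[0,0.15,-0.2,0.41,0,0,0],[0,0,0,0,0,0,0],[0,0,0,0,0,0,0]]]'; python3 - <<'E'
from h import *
o=env.get_obs();M=R.from_rotvec(o["ee_rot"]).as_matrix()
g=o["eef_pos"]-8*M[:,2];print(g,o["contact_force"],o["ft_torque"])
s=cam("scene")["frame"];t=cam("top")["frame"]
f=lambda im,x,y,w,h,k:cv2.resize(im[y:y+h,x:x+w],None,fx=k,fy=k,interpolation=cv2.INTER_CUBIC)
cv2.imwrite("pics/g5.png",np.hstack([f(s,185,175,100,140,4),f(t,400,150,100,140,4)]))
E
```

```text
t: 14.45
eef_pos: [533.6, -286.6, 141.9]
ee_rot: [-1.945, -1.859, 0.53]
contact_force: [-6.7, -2.9, 8.7]
opening: 9.9
gripper_force: 31.2
t: 15.08
eef_pos: [561.9, -288.2, 152.1]
ee_rot: [-1.826, -1.745, 0.674]
contact_force: [-4.1, -2.1, 8.6]
opening: 9.9
gripper_force: 31.3
[ 567.28521744 -288.39967209  157.9938339 ] [-4.09784301 -2.09157891  8.57094818] [-0.29048158  1.10910378  0.22331779]
```

View pics/g5.png

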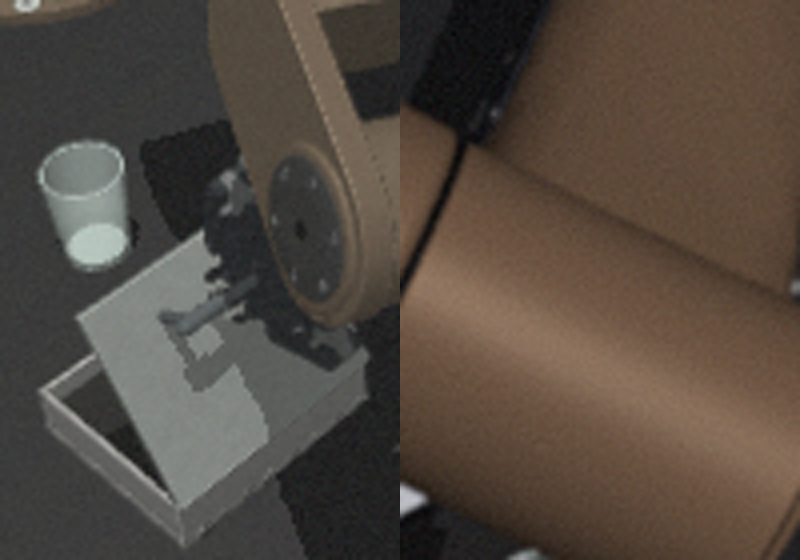

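The lid is open, with its free-edge left corner at about (204.5,254.5) and hinge-side corner at (229.5,300.8) in the full scene picture. I check the lid angle from these pixels and from the arc of the grasp point.

```bash
python3 - <<'E'
from h import *
c=cam("scene");T=np.array(c["pose"]);K=np.array([[c["fx"],0,c["cx"]],[0,c["fy"],c["cy"]],[0,0,1]])
Ti=np.linalg.inv(T);rv=cv2.Rodrigues(Ti[:3,:3])[0]
pr=lambda P:cv2.projectPoints(np.array([P],float),rv,Ti[:3,3],K,np.array(c["distortion"]))[0][0,0]
yw=-.045;bx=np.array([np.cos(yw),np.sin(yw),0]);by=np.array([-bx[1],bx[0],0])
H=np.array([476.5,-284,40])+110*bx;
def pt(x,y,z,th): return H+by*y+bx*(x*np.cos(th)+z*np.sin(th))+np.array([0,0,-x*np.sin(th)+z*np.cos(th)])
a=pr(pt(0,-80,8,0));print("hinge corner pred",a,"obs 229.5,300.8; shut free corner pred",pr(pt(-140,-80,8,0)),"obs 194.5,271")
for d in range(48,73,3):
    th=np.deg2rad(d);print(d,pr(pt(-140,-80,8,th)).round(1),"handle end",pr(pt(-110,-43,43,th)).round(1))
o=env.get_obs();M=R.from_rotvec(o["ee_rot"]).as_matrix()
for k in(5,8,11):
    g=o["eef_pos"]-k*M[:,2]-H;x,z=g@bx,g[2]
    print(k,"arc angle",np.degrees(np.arctan2(z,-x)-np.arctan2(43,110)),"r",np.hypot(x,z))
E
```

```text
hinge corner pred [228.21929719 300.62378532] obs 229.5,300.8; shut free corner pred [192.58016409 270.82299414] obs 194.5,271
48 [198.8 254.3] handle end [223.7 254.7]
51 [200.  254.2] handle end [225.2 255.4]
54 [201.3 254.3] handle end [226.7 256.1]
57 [202.8 254.5] handle end [228.3 257. ]
60 [204.3 254.9] handle end [230. 258.]
63 [205.9 255.4] handle end [231.7 259.1]
66 [207.6 256.1] handle end [233.5 260.3]
69 [209.3 256.9] handle end [235.2 261.6]
72 [211.2 257.8] handle end [237. 263.]
5 arc angle 58.26035100472613 r 117.70343957814266
8 arc angle 59.40310533821274 r 119.54808109977093
11 arc angle 60.510704805004714 r 121.43882281483499
```

The arc gives about 58.6° and the picture about 57.5°. I nudge it open by roughly 1.8°.

```bash
python3 -m pendant '[[[0,0.02,-0.04,0.08,0,0,0],[0,0.02,-0.04,0.08,0,0,0],[0,0,0,0,0,0,0],[0,0,0,0,0,0,0],[0,0,0,0,0,0,0]]]'; python3 - <<'E'
from h import *
yw=-.045;bx=np.array([np.cos(yw),np.sin(yw),0]);H=np.array([476.5,-284,40])+110*bx
o=env.get_obs();M=R.from_rotvec(o["ee_rot"]).as_matrix()
for k in(5,8):
    g=o["eef_pos"]-k*M[:,2]-H;x,z=g@bx,g[2]
    print(k,"arc angle",np.degrees(np.arctan2(z,-x)-np.arctan2(43,110)),"r",np.hypot(x,z))
print(o["contact_force"],o["joint_vel"].round(3))
f=lambda im,x,y,w,h,k:cv2.resize(im[y:y+h,x:x+w],None,fx=k,fy=k,interpolation=cv2.INTER_CUBIC)
cv2.imwrite("pics/g6.png",np.hstack([f(cam("scene")["frame"],195,235,50,75,8),f(cam("scene")["frame"],280,140,80,120,5)]))
E
```

```text
t: 15.85
eef_pos: [565.6, -288.3, 152.8]
ee_rot: [-1.81, -1.729, 0.692]
contact_force: [-3.3, -3.6, 4.6]
opening: 9.7
gripper_force: 31.0
5 arc angle 60.17092269756392 r 117.70228640373969
8 arc angle 61.305705497260355 r 119.56767407597212
[-3.27032785 -3.63426333  4.57003234] [ 0.001 -0.002  0.001  0.001 -0.001 -0.001]
```

View pics/g6.png

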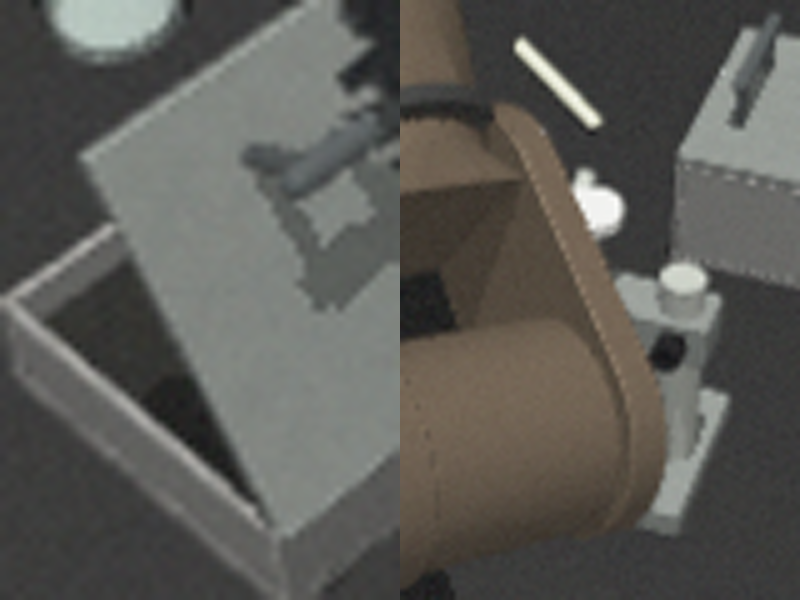

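The lid's free corner is at (205,254.6), about 58.5° from the picture and 60.4° from the arc. The gauge cap is back up, the deep box is shut, and the forces are small and steady. I hand in.

```bash
python3 -c "
from rig import env
print(env.hand_in())"
```

```text
the job is handed in; nothing more can be done
None
```

The disc in the gauge measured about 12 mm, so it is the thin one; the cap sprang back up, and I handed in with the shallow box's lid held open at about 60° (58.5° from the picture, 60.4° from the arm's position).

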